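# Draw the green bottle's tray out into the inspection beam

## Robot

A 6-joint arm with a two-finger parallel gripper is mounted at the origin on the work surface. World frame = base frame: x ahead of the robot, y to its left, z up, the work surface at z = 0. Lengths are in mm, angles in rad, forces in N, time in s.
With the tool pointing down it reaches from about 275 to 1000 mm from the base axis. Payload 8.4 kg.
Tool frame: the origin (TCP) lies midway between the tips of the shut fingers; the grasp point (between the pads) lies 19 mm behind it; z points along the fingers, y is the line along which they close (so a half turn about z gives the same grasp; the last joint's range is limited). The gripper opens to 85 mm and grips with 20 to 120 N. Pads are 22 mm wide; open, the fingers measure 114 mm over their backs; the gripper's body (76 mm by 85 mm) begins 54 mm behind the grasp point. The pads swing forward as they close: fully open they stand 13 mm farther back than shut.
Start: joints at [-1.174, 0.353, 1.633, -0, 1.155, -0.002], TCP at [242.694, -575.958, 231.281] pointing down, gripper open.
Joint ranges: [-2.63, 2.63], [-0.92, 2.1], [0.06, 2.66], [-1.3, 4.44], [0, 2.69], [-3.02, 3.02]. Speed limits (rad/s): [2.22, 2.22, 2.79, 3.14, 3.14, 3.14].

## Interface

Orientations are given as [roll, pitch, yaw] about the fixed x, y, z axes, in that order (R = Rz(yaw) Ry(pitch) Rx(roll)).
In Python, from rig import r gives the robot as it stands.
- The arm moves only by the tool servo_tool, never from a script. Its argument "deltas" is a list of rows, each an object of numbers: "x", "y", "z": the shift along the world's x, y, z in mm; "rx", "ry", "rz": the turn, a rotation vector about the world's x, y, z in rad; "gripper": the gripper's target within -1 to 1 (fully open at 1, half-way at 0, shut at -1). A call has 1 to 10 rows; each row is the pose to reach, as a shift and turn from the pose commanded when the call began; what a row does not reach only later rows make up. A row lasts 1/10 s, in which the tool goes at most 50 mm and 8.59 degrees, less where a joint would pass 70% of its speed; a pose out of reach is approached as far as the arm can. A call with a gripper value outside its range is refused whole. The fingers move at their own pace and stop on an object; "newtons" is the grip in N (left out, the last holds). Time passes only in rows, so rows that repeat a pose let the fingers close. It gives the time, the measured TCP pose, the force, the opening and the grip force at its end, in the units of the state.
- r.sense(): the state, without advancing time (a new reading comes with each control period).
- r.grab_frame(name): name is "scene" or "top"; returns the picture (420x560x3 uint8, blue, green, red); there is no depth.
- r.camera_params(name): a dict with "mtx" (3x3 intrinsics, pixels), "eye" and "orientation" of the camera in the world. Camera axes: x right, y down, z forward; pixel columns grow to the right and rows downward; lengths in mm; the calibration is good to about 2 mm. A picture is of the moment at which its call begins. camera_params takes no time and is no camera call.
- r.sign_off(): hands the job in; it is judged then, once.
Trained networks look in the newest picture that a camera, given by its name, has taken for a name from the list of things; names that differ only in an ending like _2 or _b are one class to them, and where a whole thing is asked for, a point or a joint stands for the part that bears it (a point fixed in the world has none). Each returns a list of dicts, best first, with "conf" (0 to 1); they miss things now and then, are a little off and sometimes report something else, mostly with a low value. They report only what shows in the picture. A call takes as long as a camera call.
- r.recognise(name, camera): "box" ([left, top, width, height] in pixels, round what is visible of it).
The state is a dict: "clock": time; "qpos": joint angles; "qvel": joint speeds; "joint_efforts": joint torques, N m; "eef_pos": TCP position; "tcp_rot": TCP orientation; "contact_force": force on the tool from outside, world axes, zero at the start; "wrist_torque": the same for the moment, N m; "opening": opening from 0.0 (shut) to 1.0 (fully open); "grasp_force": force on a finger pad.
Only numpy, scipy, OpenCV 4.12 (cv2) and the standard library are available. Lean on these libraries where they do the work, as an engineer would, in place of code of your own. Each camera call takes 0.05 s, during which the arm holds its last target. There are 200 camera calls.

## Task

With a fingertip hooked behind the blue lip of the tray that carries the green bottle, draw that tray out along its rails, towards the robot, until the bottle stands centred on the lamp's beam line (the red line from the lamp to the stripe on the white card), then let go and leave it there. The bottles are evidence: do not touch or topple either one, do not pinch the lip between the fingers, and leave the amber bottle's tray and everything else on the bench as they are.

Things in the scene. Friction and masses are not known exactly. Their poses are not given: they have to be found in the camera images.
- slide: Two-lane specimen slide: fixed grey base plate 410 x 270 x 12 mm, flat on the bench, with dark rails. Origin on the bench surface, midway between the lanes; x runs along the lanes, away from the robot (trays are drawn out towards -x), y to the left, z up. Lane centre lines at y = +65 mm (left) and -65 mm (right).
- left_tray (a joint): How far the left tray is drawn out along -x of the slide, m: 0 fully in (it starts at 0 to 0.02), 0.17 at the front stop. Slides with about 2.5 N and stays where left. White tray 210 x 100 mm, floor top 22 mm above the bench, side and back rims 10 mm higher; across its front a blue lip 100 mm wide, 10 mm thick, top 52 mm above the bench (30 mm above the floor).
- right_tray (a joint): The same for the right tray, an identical one.
- left_lip (a point): Middle of the left tray's lip: top edge of its inner face (towards the bottle, where a fingertip hooks in), 52 mm above the bench; at slide x = -20 mm when the joint is 0. The tray floor behind it is empty as far as the bottle, whose centre starts 115 to 165 mm behind this point.
- right_lip (a point): The same point on the right tray's lip.
- beam_mid (a point): Midway between the inspection lamp (orange head on a stand, right of the slide) and its target (white card with a red stripe, left of it), both 90 mm high, 150 to 205 mm from this point; 65 mm above the bench. The beam line runs through it along this frame's y, square to the lanes, marked by a red line on the base plate. Its x runs as the slide's x. Fixed; starts nearer the robot than the bottles.
- green: Green glass bottle with black cap, 48 mm diameter, 90 mm tall, about 140 g, standing loose on one of the trays (left or right, it varies), on the lane's centre line. Origin at the centre of its underside.
- green_mid (a point): Centre of the green bottle, half-way up (45 mm above the tray floor).
- amber: Amber glass bottle of the same shape standing on the other tray.
- amber_mid (a point): Centre of the amber bottle, half-way up.
- tape_mid (a point): Centre of a loose roll of tan tape, 90 mm diameter, 45 mm high, on the bench to the left.
- powder_mid (a point): Centre of a loose black powder jar, 60 mm diameter, 60 mm high, on the bench to the left.
- mug_mid (a point): Centre of a loose blue mug, 80 mm diameter, 90 mm high, on the bench to the left.
- torch_mid (a point): Middle of a yellow hand torch standing on its head, 38 mm diameter, 130 mm high, on the bench to the right.
- brush: Loose brush with a wooden handle lying on the bench to the right.

How it is judged (in metres and radians):
On the way:
1. the green bottle's tray is being drawn out by a fingertip pressing on the inner face of its lip (((y of green_mid in the frame of slide above 0 m and value of joint left_tray above 0.035 m and contact force between the fingers and left_tray_c0 above 0.5 N) or (y of green_mid in the frame of slide below 0 m and value of joint right_tray above 0.035 m and contact force between the fingers and right_tray_c0 above 0.5 N))), for 0.1 s.
At the end, for the whole second after the job is handed in: The green bottle's centre is within 12 mm of the beam line, the bottle upright and at rest on its own tray; the other tray has moved less than 12 mm and the amber bottle less than 15 mm and stands upright (x of green_mid in the frame of beam_mid between -0.012 and 0.012 m and ((y of green_mid in the frame of slide between 0.035 and 0.095 m and distance of right_lip from where it was at the start of the episode below 0.012 m) or (y of green_mid in the frame of slide between -0.095 and -0.035 m and distance of left_lip from where it was at the start of the episode below 0.012 m)) and height (world z) of green_mid between 0.06 and 0.075 m and angle between each of green_mid, amber_mid's own z axis and vertical below 0.1 rad and linear speed of green below 0.01 m/s and velocity of joint left_tray between -0.005 and 0.005 m/s and velocity of joint right_tray between -0.005 and 0.005 m/s and distance of amber_mid from where it was at the start of the episode below 0.015 m); the robot touches nothing.
It fails at once if the robot touches the green or the amber bottle (contact force between any of the fingers, the arm and green above 0.5 N or contact force between any of the fingers, the arm and amber above 0.5 N).
It fails at once if a bottle tips over or is lifted (angle between any of green_mid, amber_mid's own z axis and vertical above 0.35 rad or height (world z) of any of green_mid, amber_mid above 0.085 m).
It fails at once if the tray with the amber bottle is drawn out (moved more than 12 mm) ((y of green_mid in the frame of slide above 0 m and distance of right_lip from where it was at the start of the episode above 0.012 m) or (y of green_mid in the frame of slide below 0 m and distance of left_lip from where it was at the start of the episode above 0.012 m)).
It fails at once if a lip is pinched: fingers press on both its inner and its outer face at once ((contact force between the fingers and left_tray_c0 above 1.5 N and contact force between the fingers and left_tray_c1 above 1.5 N) or (contact force between the fingers and right_tray_c0 above 1.5 N and contact force between the fingers and right_tray_c1 above 1.5 N)).
It fails at once if other things on the bench are disturbed (moved more than 30 mm) (distance of any of tape_mid, powder_mid, mug_mid, torch_mid, brush from where it was at the start of the episode above 0.03 m).
It also fails if it takes over 38 s, if anything falls off the work surface, if the arm or the gripper's body presses on something with over 40 N, if the wrist force passes 120 N, or if a joint passes its speed limit or range.

## Working session

There is one attempt and no reset: what is moved stays moved. The work goes in short steps, Python scripts to look and compute and a tool call to move; the robot and the scene stay as the last step left them, time stands still between calls to the robot, and variables do not carry over. Pictures are saved under pics/ and viewed, at most 10 in all, crops included, and the job is handed in when it is done.

Besides the shell and the picture viewer there is one more tool, called after ">>>" by a JSON object that holds its "fn" and its "kwargs", one argument or row to a line. servo_tool: Moves the arm, as the interface text tells. Its arguments: {"type":"object","properties":{"deltas":{"type":"array","items":{"type":"object","properties":{"x":{"type":"number"},"y":{"type":"number"},"z":{"type":"number"},"rx":{"type":"number"},"ry":{"type":"number"},"rz":{"type":"number"},"gripper":{"type":"number"}}}},"newtons":{"type":"number"}},"required":["deltas"]}

```bash
mkdir -p pics; ls; python3 - <<'E'
from rig import r
import cv2
s=r.sense();print(s)
for c in("scene","top"):
    print(c,r.camera_params(c)); cv2.imwrite(f"pics/{c}0.png",r.grab_frame(c))
for n in("green","amber","left_tray","right_tray","left_lip","slide"):
    for c in("scene","top"):
        print(n,c,r.recognise(n,c)[:3])
E
```

```text
pics
{'clock': 0.0, 'qpos': array([-1.17441315e+00,  3.53651286e-01,  1.63415912e+00, -2.08817654e-06,
        1.15521632e+00, -2.42575262e-03]), 'qvel': array([-0.00153303, -0.000244  ,  0.00160233,  0.00123843, -0.00034988,
        0.0011116 ]), 'joint_efforts': array([-3.61793303e-03, -6.05258131e+01, -3.42060935e+01, -5.82585435e-04,
        9.29227739e-03, -2.63733773e-05]), 'eef_pos': array([ 242.49336398, -575.50074782,  230.54904049]), 'tcp_rot': array([-3.14015858e+00, -1.56947940e-06,  3.98809776e-01]), 'contact_force': array([-0.03973349,  0.9066811 , -0.10053553]), 'wrist_torque': array([ 0.00888139,  0.00723006, -0.05488838]), 'grasp_force': 0.0, 'opening': 0.9968719296288722}
scene {'mtx': array([[529.03186384,   0.        , 279.18814695],
       [  0.        , 529.03186384, 216.17378832],
       [  0.        ,   0.        ,   1.        ]]), 'eye': array([1048.61349274,  765.34806909, 1131.5378509 ]), 'orientation': array([-2.41508694, -0.0151844 ,  2.60069995])}
top {'mtx': array([[533.34326569,   0.        , 279.78004593],
       [  0.        , 533.34326569, 200.65160
[... 518 characters left out ...]
], 'conf': 0.6}, {'box': [280.0, 155.3, 12.6, 13.7], 'conf': 0.45}, {'box': [270.6, 146.2, 31.7, 60.9], 'conf': 0.35}]
left_tray scene [{'box': [221.3, 247.5, 98.7, 70.1], 'conf': 0.94}]
left_tray top [{'box': [235.9, 144.3, 30.9, 57.3], 'conf': 0.71}]
right_tray scene [{'box': [202.9, 217.2, 87.9, 63.1], 'conf': 0.89}]
right_tray top [{'box': [269.1, 144.5, 33.5, 63.3], 'conf': 0.92}]
left_lip scene [{'box': [223.8, 248.6, 98.1, 70.3], 'conf': 0.96}]
left_lip top [{'box': [231.0, 148.6, 35.5, 55.3], 'conf': 0.84}]
slide scene [{'box': [193.1, 201.5, 183.8, 128.2], 'conf': 0.64}, {'box': [237.4, 106.6, 36.0, 35.3], 'conf': 0.54}]
slide top [{'box': [228.8, 142.9, 78.6, 113.8], 'conf': 0.81}]
```

```bash
python3 - <<'E'
import cv2
a=cv2.imread("pics/top0.png")[125:275,180:380]; cv2.imwrite("pics/top0c.png",cv2.resize(a,None,fx=4,fy=4,interpolation=cv2.INTER_CUBIC))
a=cv2.imread("pics/scene0.png")[190:340,180:380]; cv2.imwrite("pics/scene0c.png",cv2.resize(a,None,fx=4,fy=4,interpolation=cv2.INTER_CUBIC))
E
```

```text
(no output)
```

View pics/top0c.png

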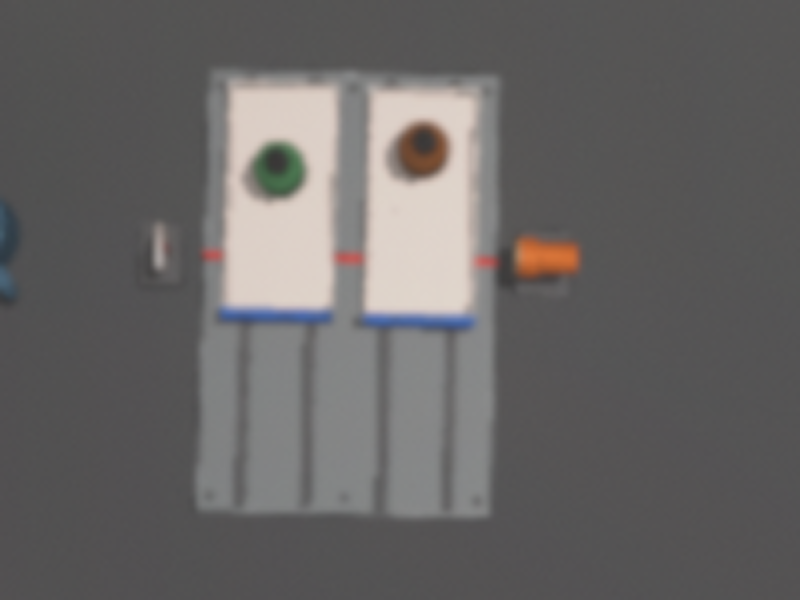

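View pics/scene0c.png

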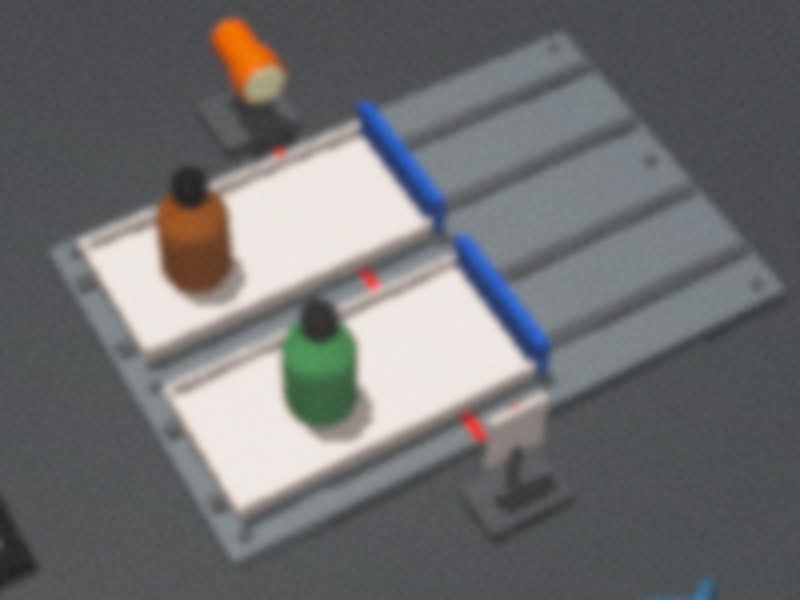

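View pics/scene0.png

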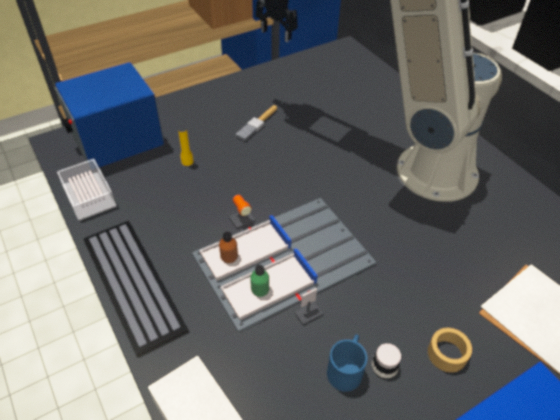

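The pictures show the green bottle on the left tray (top px about 249,166), amber on the right. The lips are at rows 203–205 and the red line is at row 189. Next I measure by colour.

```bash
cat > h.py <<'E'
import cv2, numpy as np
from rig import r
from scipy.spatial.transform import Rotation as R
def w(c,u,v,z):
    p=r.camera_params(c); M=R.from_euler('xyz',p["orientation"]).as_matrix()
    d=M@np.linalg.inv(p["mtx"])@np.array([u,v,1.]); return p["eye"]+d*(z-p["eye"][2])/d[2]
def blobs(im,lo,hi,win,amin=6):
    x0,y0,x1,y1=win; m=cv2.inRange(cv2.cvtColor(im,cv2.COLOR_BGR2HSV),lo,hi)
    k=np.zeros_like(m);k[y0:y1,x0:x1]=m[y0:y1,x0:x1]
    n,l,s,c=cv2.connectedComponentsWithStats(k)
    return [(c[i].round(2),s[i].tolist()) for i in range(1,n) if s[i][4]>=amin]
W={"top":(215,135,320,260),"scene":(185,190,380,335)}
def measure(c,im):
    red=blobs(im,(0,130,140),(5,255,255),W[c],4)
    blue=blobs(im,(105,120,60),(125,255,255),W[c],12)
    green=blobs(im,(55,70,30),(85,255,255),W[c],20)
    cap=blobs(im,(0,0,0),(179,255,60),W[c],6)
    for n,b,z in(("red",red,12),("blue",blue,52),("green",green,60),("cap",cap,105)):
        for q in b: print(c,n,q[0],q[1],w(c,*q[0],z).round(1)[:2])
E
python3 - <<'E'
from h import *
for c in("top","scene"): measure(c,cv2.imread(f"pics/{c}0.png"))
for u,v in((211,70),(498,77),(490,516),(197,510)): print(w("top",180+u/4,125+v/4,12).round(1))
E
```

```text
top red [266.5 189. ] [265, 189, 4, 1, 4] [619.   52.8]
top blue [246.57 203.68] [236, 203, 26, 2, 37] [561.  123.2]
top blue [285.5  205.17] [272, 205, 25, 2, 30] [557.2 -17.5]
top green [250.23 168.42] [245, 163, 10, 10, 48] [688.4 111.6]
top cap [248.5 165. ] [247, 164, 4, 3, 8] [694.3 115.5]
scene red [271.82 259.09] [270, 257, 4, 5, 11] [616.6  41.3]
scene red [298.  296.1] [296, 293, 5, 7, 20] [618.6 173.8]
scene blue [279.94 229.51] [269, 215, 22, 32, 191] [563.3  -6.8]
scene blue [305.26 264.2 ] [294, 249, 23, 33, 213] [567.2 123.8]
scene green [259.4  283.26] [251, 271, 17, 25, 336] [698.4 120.4]
scene cap [243.  218.4] [239, 216, 9, 7, 15] [650.2 -49.2]
scene cap [247.1  224.52] [242, 222, 11, 6, 29] [651.1 -25.6]
scene cap [226.75 235.97] [223, 232, 8, 9, 63] [713.3 -18. ]
scene cap [259.19 269.81] [256, 266, 7, 8, 47] [694.6 113.7]
scene cap [310.67 313.67] [308, 312, 7, 4, 9] [654.7 276.4]
scene cap [186.07 329.89] [185, 325, 4, 10, 27] [910.6 172.8]
[791.3 180.6  12. ]
[788.  -86.4  12. ]
[381.4 -82.3  12. ]
[383.8 186.1  12. ]
```

>>> {"fn": "servo_tool", "kwargs": {
  "deltas": [
    {"x": 12, "y": 22, "z": 10, "rz": -0.02, "gripper": -1},
    {"x": 34, "y": 65, "z": 20, "rz": -0.06, "gripper": -1},
    {"x": 56, "y": 108, "z": 20, "rz": -0.1, "gripper": -1},
    {"x": 78, "y": 151, "z": 20, "rz": -0.14, "gripper": -1},
    {"x": 100, "y": 194, "z": 20, "rz": -0.18, "gripper": -1},
    {"x": 122, "y": 237, "z": 20, "rz": -0.22, "gripper": -1},
    {"x": 144, "y": 280, "z": 20, "rz": -0.26, "gripper": -1},
    {"x": 166, "y": 323, "z": 20, "rz": -0.3, "gripper": -1},
    {"x": 188, "y": 366, "z": 20, "rz": -0.34, "gripper": -1},
    {"x": 205, "y": 400, "z": 20, "rz": -0.38, "gripper": -1}
  ],
  "newtons": 30
}}

```text
invalid input
```

>>> {"fn": "servo_tool", "kwargs": {
  "deltas": [
    {"x": 18, "y": 35, "z": 0, "rz": -0.01, "gripper": -1},
    {"x": 38, "y": 75, "z": 0, "rz": -0.02, "gripper": -1},
    {"x": 58, "y": 115, "z": 0, "rz": -0.03, "gripper": -1},
    {"x": 78, "y": 155, "z": 0, "rz": -0.03, "gripper": -1},
    {"x": 98, "y": 195, "z": 0, "rz": -0.03, "gripper": -1},
    {"x": 118, "y": 235, "z": 0, "rz": -0.03, "gripper": -1},
    {"x": 134, "y": 270, "z": 0, "rz": -0.03, "gripper": -1},
    {"x": 144, "y": 290, "z": 0, "rz": -0.03, "gripper": -1},
    {"x": 144, "y": 290, "z": 0, "rz": -0.03, "gripper": -1},
    {"x": 144, "y": 290, "z": 0, "rz": -0.03, "gripper": -1}
  ]
}}

```text
invalid input
```

>>> {"fn": "servo_tool", "kwargs": {
  "deltas": [
    {"x": 12.0, "y": 22.0, "z": 10.0, "rx": 0.0, "ry": 0.0, "rz": -0.02, "gripper": -1.0}
  ],
  "newtons": 30
}}

```text
clock: 0.8
eef_pos: [253.7, -554.8, 240.1]
tcp_rot: [-3.14, 0.001, 0.377]
contact_force: [0.2, -0.2, 0.3]
opening: 0.856
grasp_force: 0.0
```

>>> {"fn": "servo_tool", "kwargs": {
  "deltas": [
    {"x": 20, "y": 40, "z": 10, "rx": 0, "ry": 0, "rz": -0.04, "gripper": -1},
    {"x": 40, "y": 80, "z": 10, "rx": 0, "ry": 0, "rz": -0.08, "gripper": -1},
    {"x": 60, "y": 120, "z": 10, "rx": 0, "ry": 0, "rz": -0.12, "gripper": -1},
    {"x": 80, "y": 160, "z": 10, "rx": 0, "ry": 0, "rz": -0.16, "gripper": -1},
    {"x": 100, "y": 200, "z": 10, "rx": 0, "ry": 0, "rz": -0.2, "gripper": -1},
    {"x": 120, "y": 240, "z": 10, "rx": 0, "ry": 0, "rz": -0.24, "gripper": -1},
    {"x": 140, "y": 280, "z": 10, "rx": 0, "ry": 0, "rz": -0.28, "gripper": -1},
    {"x": 160, "y": 320, "z": 10, "rx": 0, "ry": 0, "rz": -0.32, "gripper": -1},
    {"x": 180, "y": 360, "z": 10, "rx": 0, "ry": 0, "rz": -0.36, "gripper": -1},
    {"x": 200, "y": 400, "z": 10, "rx": 0, "ry": 0, "rz": -0.39, "gripper": -1}
  ],
  "newtons": 30
}}

```text
clock: 1.8
eef_pos: [455.3, -152.3, 251.6]
tcp_rot: [3.141, -0.001, -0.013]
contact_force: [0.3, -0.3, -1.0]
opening: -0.002
grasp_force: 0.0
```

>>> {"fn": "servo_tool", "kwargs": {
  "deltas": [
    {"x": 20, "y": 40, "z": 0, "rx": 0, "ry": 0, "rz": 0, "gripper": -1},
    {"x": 40, "y": 80, "z": 0, "rx": 0, "ry": 0, "rz": 0, "gripper": -1},
    {"x": 60, "y": 120, "z": 0, "rx": 0, "ry": 0, "rz": 0, "gripper": -1},
    {"x": 80, "y": 160, "z": 0, "rx": 0, "ry": 0, "rz": 0, "gripper": -1},
    {"x": 100, "y": 200, "z": 0, "rx": 0, "ry": 0, "rz": 0, "gripper": -1},
    {"x": 117, "y": 235, "z": 0, "rx": 0, "ry": 0, "rz": 0, "gripper": -1},
    {"x": 130, "y": 258, "z": 0, "rx": 0, "ry": 0, "rz": 0, "gripper": -1},
    {"x": 137, "y": 268, "z": 0, "rx": 0, "ry": 0, "rz": 0, "gripper": -1},
    {"x": 137, "y": 268, "z": 0, "rx": 0, "ry": 0, "rz": 0, "gripper": -1},
    {"x": 137, "y": 268, "z": 0, "rx": 0, "ry": 0, "rz": 0, "gripper": -1}
  ],
  "newtons": 30
}}

```text
clock: 2.8
eef_pos: [591.1, 113.1, 251.1]
tcp_rot: [3.141, 0.001, -0.011]
contact_force: [-0.4, -0.1, 0.3]
opening: 0.002
grasp_force: 0.0
```

>>> {"fn": "servo_tool", "kwargs": {
  "deltas": [
    {"x": 1, "y": 1, "z": -30, "rx": 0, "ry": 0, "rz": 0, "gripper": -1},
    {"x": 1, "y": 1, "z": -70, "rx": 0, "ry": 0, "rz": 0, "gripper": -1},
    {"x": 1, "y": 1, "z": -110, "rx": 0, "ry": 0, "rz": 0, "gripper": -1},
    {"x": 1, "y": 1, "z": -145, "rx": 0, "ry": 0, "rz": 0, "gripper": -1},
    {"x": 1, "y": 1, "z": -170, "rx": 0, "ry": 0, "rz": 0, "gripper": -1},
    {"x": 1, "y": 1, "z": -181, "rx": 0, "ry": 0, "rz": 0, "gripper": -1},
    {"x": 1, "y": 1, "z": -181, "rx": 0, "ry": 0, "rz": 0, "gripper": -1}
  ],
  "newtons": 30
}}

```text
clock: 3.5
eef_pos: [591.5, 113.8, 69.3]
tcp_rot: [3.141, 0.003, -0.012]
contact_force: [1.0, 0.2, -0.5]
opening: -0.002
grasp_force: 0.0
```

```bash
python3 - <<'E'
from h import *
im=r.grab_frame("scene"); print(r.sense()["eef_pos"])
cv2.imwrite("pics/s1.png",cv2.resize(im[190:340,180:380],None,fx=4,fy=4,interpolation=cv2.INTER_CUBIC))
E
```

```text
[592.59890171 114.20462368  70.63694855]
```

View pics/s1.png

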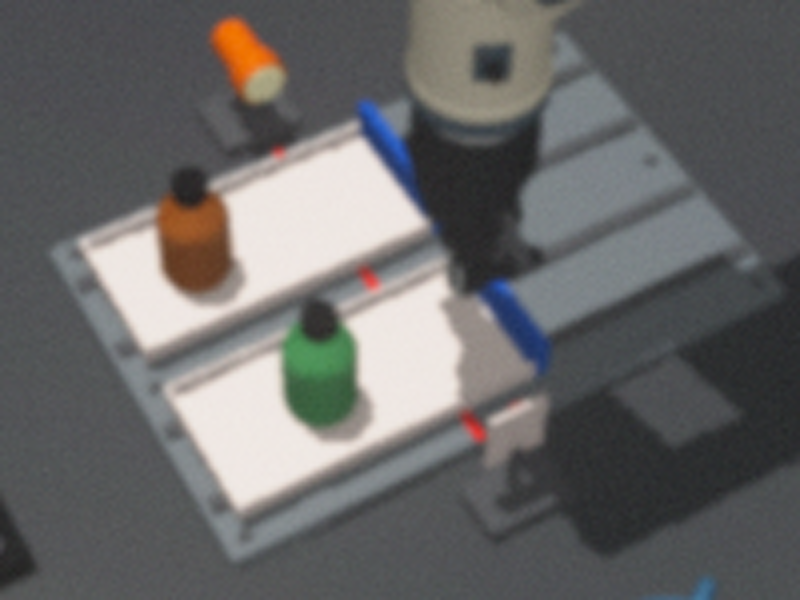

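The fingertip (crop 462,290) hangs just on the bottle side of the left lip, well clear of the bottle. Now I lower it and approach the lip slowly.

>>> {"fn": "servo_tool", "kwargs": {
  "deltas": [
    {"x": 0, "y": 0, "z": -15, "rx": 0, "ry": 0, "rz": 0, "gripper": -1},
    {"x": 0, "y": 0, "z": -28, "rx": 0, "ry": 0, "rz": 0, "gripper": -1},
    {"x": 0, "y": 0, "z": -34, "rx": 0, "ry": 0, "rz": 0, "gripper": -1},
    {"x": 0, "y": 0, "z": -34, "rx": 0, "ry": 0, "rz": 0, "gripper": -1},
    {"x": -2, "y": 0, "z": -34, "rx": 0, "ry": 0, "rz": 0, "gripper": -1},
    {"x": -4, "y": 0, "z": -34, "rx": 0, "ry": 0, "rz": 0, "gripper": -1},
    {"x": -6, "y": 0, "z": -34, "rx": 0, "ry": 0, "rz": 0, "gripper": -1},
    {"x": -8, "y": 0, "z": -34, "rx": 0, "ry": 0, "rz": 0, "gripper": -1}
  ],
  "newtons": 30
}}

```text
clock: 4.35
eef_pos: [584.7, 115.1, 36.6]
tcp_rot: [-3.141, -0.001, -0.011]
contact_force: [-0.2, -0.6, -0.6]
opening: 0.004
grasp_force: 0.0
```

>>> {"fn": "servo_tool", "kwargs": {
  "deltas": [
    {"x": -1, "y": 0, "z": 0, "rx": 0, "ry": 0, "rz": 0, "gripper": -1},
    {"x": -2, "y": 0, "z": 0, "rx": 0, "ry": 0, "rz": 0, "gripper": -1},
    {"x": -3, "y": 0, "z": 0, "rx": 0, "ry": 0, "rz": 0, "gripper": -1},
    {"x": -4, "y": 0, "z": 0, "rx": 0, "ry": 0, "rz": 0, "gripper": -1},
    {"x": -5, "y": 0, "z": 0, "rx": 0, "ry": 0, "rz": 0, "gripper": -1},
    {"x": -6, "y": 0, "z": 0, "rx": 0, "ry": 0, "rz": 0, "gripper": -1},
    {"x": -7, "y": 0, "z": 0, "rx": 0, "ry": 0, "rz": 0, "gripper": -1},
    {"x": -8, "y": 0, "z": 0, "rx": 0, "ry": 0, "rz": 0, "gripper": -1}
  ],
  "newtons": 30
}}

```text
clock: 5.15
eef_pos: [577.0, 115.1, 36.4]
tcp_rot: [-3.141, -0.001, -0.011]
contact_force: [2.3, 0.4, -1.0]
opening: 0.0
grasp_force: 1.3
```

>>> {"fn": "servo_tool", "kwargs": {
  "deltas": [
    {"x": -1, "y": 0, "z": 0, "rx": 0, "ry": 0, "rz": 0, "gripper": -1},
    {"x": -3, "y": 0, "z": 0, "rx": 0, "ry": 0, "rz": 0, "gripper": -1},
    {"x": -6, "y": 0, "z": 0, "rx": 0, "ry": 0, "rz": 0, "gripper": -1},
    {"x": -9, "y": 0, "z": 0, "rx": 0, "ry": 0, "rz": 0, "gripper": -1},
    {"x": -12, "y": 0, "z": 0, "rx": 0, "ry": 0, "rz": 0, "gripper": -1},
    {"x": -15, "y": 0, "z": 0, "rx": 0, "ry": 0, "rz": 0, "gripper": -1},
    {"x": -18, "y": 0, "z": 0, "rx": 0, "ry": 0, "rz": 0, "gripper": -1},
    {"x": -21, "y": 0, "z": 0, "rx": 0, "ry": 0, "rz": 0, "gripper": -1},
    {"x": -24, "y": 0, "z": 0, "rx": 0, "ry": 0, "rz": 0, "gripper": -1},
    {"x": -27, "y": 0, "z": 0, "rx": 0, "ry": 0, "rz": 0, "gripper": -1}
  ],
  "newtons": 30
}}

```text
clock: 6.15
eef_pos: [549.5, 115.1, 36.3]
tcp_rot: [-3.142, -0.0, -0.011]
contact_force: [2.7, 1.9, -0.2]
opening: 0.004
grasp_force: 1.4
```

>>> {"fn": "servo_tool", "kwargs": {
  "deltas": [
    {"x": -3, "y": 0, "z": 0, "rx": 0, "ry": 0, "rz": 0, "gripper": -1},
    {"x": -6, "y": 0, "z": 0, "rx": 0, "ry": 0, "rz": 0, "gripper": -1},
    {"x": -9, "y": 0, "z": 0, "rx": 0, "ry": 0, "rz": 0, "gripper": -1},
    {"x": -12, "y": 0, "z": 0, "rx": 0, "ry": 0, "rz": 0, "gripper": -1},
    {"x": -15, "y": 0, "z": 0, "rx": 0, "ry": 0, "rz": 0, "gripper": -1},
    {"x": -18, "y": 0, "z": 0, "rx": 0, "ry": 0, "rz": 0, "gripper": -1},
    {"x": -21, "y": 0, "z": 0, "rx": 0, "ry": 0, "rz": 0, "gripper": -1},
    {"x": -24, "y": 0, "z": 0, "rx": 0, "ry": 0, "rz": 0, "gripper": -1},
    {"x": -27, "y": 0, "z": 0, "rx": 0, "ry": 0, "rz": 0, "gripper": -1},
    {"x": -28, "y": 0, "z": 0, "rx": 0, "ry": 0, "rz": 0, "gripper": -1}
  ],
  "newtons": 30
}}

```text
clock: 7.15
eef_pos: [521.1, 115.0, 36.2]
tcp_rot: [3.141, 0.001, -0.011]
contact_force: [3.0, 0.6, 0.4]
opening: 0.0
grasp_force: 1.3
```

```bash
python3 - <<'E'
from h import *
s=r.sense();print(s["eef_pos"],s["contact_force"])
for c in("top","scene"):
    im=r.grab_frame(c); cv2.imwrite(f"pics/{c}2.png",im); measure(c,im)
cv2.imwrite("pics/s2.png",cv2.resize(im[190:340,180:380],None,fx=4,fy=4,interpolation=cv2.INTER_CUBIC))
E
```

```text
[521.14007207 114.95080461  36.19523825] [2.99918816 0.59948954 0.39048434]
top red [266.5 189. ] [265, 189, 4, 1, 4] [619.   52.8]
top blue [285.5  205.17] [272, 205, 25, 2, 30] [557.2 -17.5]
top green [249.43 184.63] [244, 179, 11, 10, 46] [629.4 113.6]
top cap [285.5 160. ] [285, 159, 2, 3, 6] [713.7 -15. ]
top cap [248.09 181.36] [247, 180, 3, 4, 11] [636.2 116.1]
top cap [306.33 193.83] [306, 192, 2, 4, 6] [594.5 -89.6]
top cap [216.56 224.31] [215, 213, 5, 24, 91] [483.6 224.1]
top cap [218.32 252.32] [215, 243, 10, 17, 117] [386.  215.9]
scene red [271.75 259.17] [270, 257, 4, 5, 12] [616.9  41.4]
scene red [298. 296.] [296, 293, 5, 7, 21] [618.5 173.5]
scene blue [279.87 229.5 ] [269, 215, 22, 32, 189] [563.5  -7. ]
scene blue [330.44 263.7 ] [324, 257, 13, 16, 105] [511.3 154.7]
scene green [280.33 273.63] [272, 262, 17, 24, 330] [639.7 121.6]
scene cap [330.08 204.92] [328, 203, 5, 5, 24] [428.3  25. ]
scene cap [321.79 235.62] [306, 214, 34, 46, 799] [506.5 101.4]
scene cap [242.   218.18] [239, 216, 7, 5, 11] [652.1 -51.1]
scene cap [250.45 223.09] [248, 222, 5, 3, 11] [641.4 -25.5]
scene cap [244.92 225.75] [243, 224, 5, 4, 12] [657.9 -24.7]
scene cap [226.69 236.02] [223, 232, 8, 9, 62] [713.5 -17.9]
scene cap [354.2  257.07] [341, 251, 26, 14, 54] [476.2 197.5]
scene cap [358.92 288.86] [327, 250, 53, 64, 1451] [521.8 277.8]
scene cap [280.62 259.98] [278, 256, 7, 9, 47] [635.5 114.5]
scene cap [312.32 312.55] [309, 310, 9, 6, 22] [649.9 275.8]
scene cap [186.07 329.89] [185, 325, 4, 10, 27] [910.6 172.8]
```

View pics/s2.png

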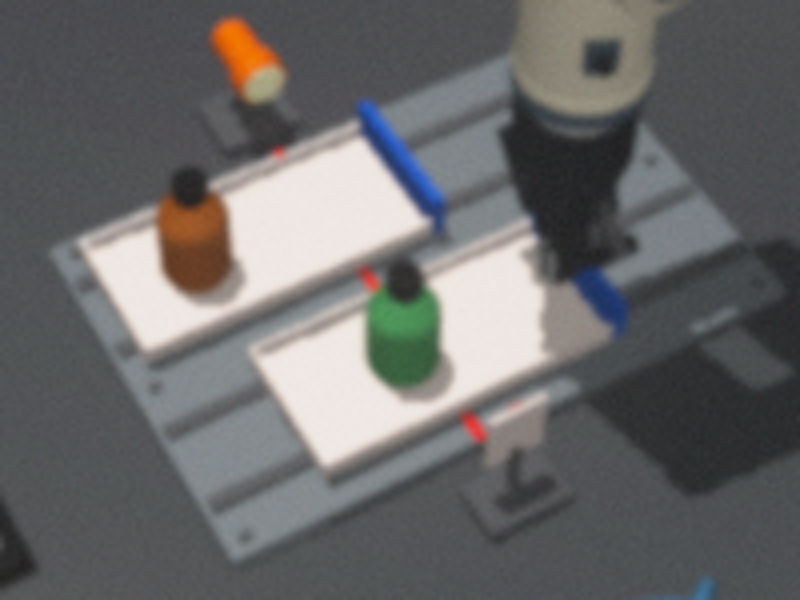

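The bottle (crop 403,330) has moved about 59 mm and stands upright, with the amber one unmoved. About 17 mm remain.

>>> {"fn": "servo_tool", "kwargs": {
  "deltas": [
    {"x": -2, "y": 0, "z": 0, "rx": 0, "ry": 0, "rz": 0, "gripper": -1},
    {"x": -4, "y": 0, "z": 0, "rx": 0, "ry": 0, "rz": 0, "gripper": -1},
    {"x": -6, "y": 0, "z": 0, "rx": 0, "ry": 0, "rz": 0, "gripper": -1},
    {"x": -8, "y": 0, "z": 0, "rx": 0, "ry": 0, "rz": 0, "gripper": -1},
    {"x": -10, "y": 0, "z": 0, "rx": 0, "ry": 0, "rz": 0, "gripper": -1},
    {"x": -12, "y": 0, "z": 0, "rx": 0, "ry": 0, "rz": 0, "gripper": -1},
    {"x": -14, "y": 0, "z": 0, "rx": 0, "ry": 0, "rz": 0, "gripper": -1},
    {"x": -16, "y": 0, "z": 0, "rx": 0, "ry": 0, "rz": 0, "gripper": -1},
    {"x": -17, "y": 0, "z": 0, "rx": 0, "ry": 0, "rz": 0, "gripper": -1},
    {"x": -17, "y": 0, "z": 0, "rx": 0, "ry": 0, "rz": 0, "gripper": -1}
  ],
  "newtons": 30
}}

```text
clock: 8.25
eef_pos: [504.3, 115.0, 36.3]
tcp_rot: [3.142, 0.001, -0.011]
contact_force: [1.6, 0.7, -0.5]
opening: 0.0
grasp_force: 0.6
```

```bash
python3 - <<'E'
from h import *
s=r.sense();print(s["eef_pos"],s["contact_force"])
for c in("top","scene"):
    im=r.grab_frame(c); cv2.imwrite(f"pics/{c}3.png",im)
    a=im[140:215,215:315] if c=="top" else im[215:315,250:350]
    cv2.imwrite(f"pics/{c}3c.png",cv2.resize(a,None,fx=6,fy=6,interpolation=cv2.INTER_CUBIC))
    measure(c,im)
E
```

```text
[504.32089188 115.03986045  36.28013179] [ 1.61317472  0.68302517 -0.47807902]
top red [266.5 189. ] [265, 189, 4, 1, 4] [619.   52.8]
top blue [285.5  205.17] [272, 205, 25, 2, 30] [557.2 -17.5]
top green [249.65 189.05] [244, 183, 10, 10, 40] [613.4 112.5]
top cap [285.5 160. ] [285, 159, 2, 3, 6] [713.7 -15. ]
top cap [248.  186.2] [247, 185, 3, 4, 10] [619.  116.1]
top cap [216.51 228.87] [215, 217, 5, 23, 85] [467.6 223.9]
top cap [217.85 254.27] [215, 249, 8, 11, 73] [379.2 217.4]
scene red [271.75 259.17] [270, 257, 4, 5, 12] [616.9  41.4]
scene red [298. 296.] [296, 293, 5, 7, 21] [618.5 173.5]
scene blue [279.83 229.44] [269, 215, 22, 32, 189] [563.5  -7.2]
scene blue [335.66 260.9 ] [329, 254, 13, 17, 106] [494.7 154.2]
scene green [285.96 270.47] [278, 258, 17, 25, 332] [622.7 120.5]
scene cap [336.5  201.88] [334, 200, 6, 5, 26] [407.2  24.5]
scene cap [327.63 232.94] [311, 212, 35, 45, 823] [488.8 101.6]
scene cap [243.06 219.06] [239, 216, 9, 7, 16] [651.2 -47.1]
scene cap [247.54 224.58] [243, 222, 10, 6, 26] [650.2 -24.8]
scene cap [226.67 235.97] [223, 232, 8, 9, 61] [713.5 -18.1]
scene cap [342.17 247.67] [341, 247, 3, 3, 6] [484.6 158.9]
scene cap [375.3  261.05] [368, 248, 12, 30, 214] [439.1 233.2]
scene cap [355.64 256.38] [344, 251, 22, 12, 45] [471.9 197.6]
scene cap [286.47 257.08] [284, 253, 6, 9, 49] [618.7 114.2]
scene cap [358.58 291.38] [332, 273, 48, 38, 1072] [526.6 283. ]
scene cap [309.7 314.1] [307, 313, 7, 3, 10] [657.2 276.2]
scene cap [186.04 329.92] [185, 325, 4, 10, 25] [910.7 172.9]
```

View pics/top3c.png

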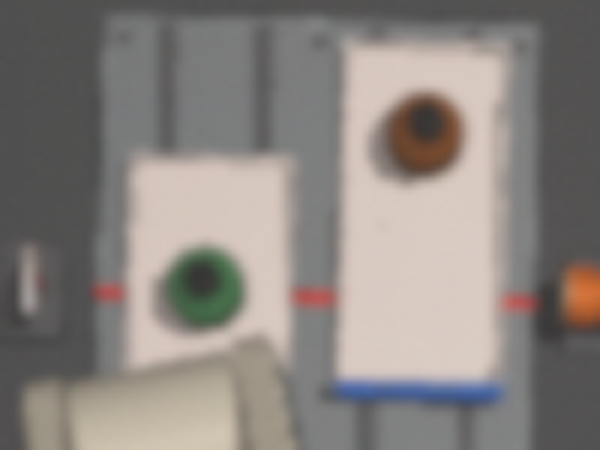

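The bottle (crop 204,288) sits on the red line: bottle x ≈ 618.9, line ≈ 618.4. I back the finger off the lip and lift clear.

>>> {"fn": "servo_tool", "kwargs": {
  "deltas": [
    {"x": 3, "y": 0, "z": 0, "rx": 0, "ry": 0, "rz": 0, "gripper": -1},
    {"x": 8, "y": 0, "z": 0, "rx": 0, "ry": 0, "rz": 0, "gripper": -1},
    {"x": 12, "y": 0, "z": 0, "rx": 0, "ry": 0, "rz": 0, "gripper": -1},
    {"x": 12, "y": 0, "z": 5, "rx": 0, "ry": 0, "rz": 0, "gripper": -1},
    {"x": 12, "y": 0, "z": 25, "rx": 0, "ry": 0, "rz": 0, "gripper": -1},
    {"x": 12, "y": 0, "z": 55, "rx": 0, "ry": 0, "rz": 0, "gripper": -1},
    {"x": 12, "y": 0, "z": 95, "rx": 0, "ry": 0, "rz": 0, "gripper": -1},
    {"x": 12, "y": 0, "z": 135, "rx": 0, "ry": 0, "rz": 0, "gripper": -1},
    {"x": 12, "y": 0, "z": 175, "rx": 0, "ry": 0, "rz": 0, "gripper": -1},
    {"x": 12, "y": 0, "z": 200, "rx": 0, "ry": 0, "rz": 0, "gripper": -1}
  ],
  "newtons": 30
}}

```text
clock: 9.35
eef_pos: [517.4, 115.2, 239.8]
tcp_rot: [-3.141, -0.003, -0.011]
contact_force: [1.2, -0.2, -0.9]
opening: 0.003
grasp_force: 0.0
```

>>> {"fn": "servo_tool", "kwargs": {
  "deltas": [
    {"x": -40, "y": -40, "z": 10, "rx": 0, "ry": 0, "rz": 0, "gripper": -1},
    {"x": -70, "y": -75, "z": 20, "rx": 0, "ry": 0, "rz": 0, "gripper": -1},
    {"x": -100, "y": -110, "z": 20, "rx": 0, "ry": 0, "rz": 0, "gripper": -1},
    {"x": -110, "y": -150, "z": 20, "rx": 0, "ry": 0, "rz": 0, "gripper": -1},
    {"x": -110, "y": -190, "z": 20, "rx": 0, "ry": 0, "rz": 0, "gripper": -1},
    {"x": -110, "y": -210, "z": 20, "rx": 0, "ry": 0, "rz": 0, "gripper": -1},
    {"x": -110, "y": -210, "z": 20, "rx": 0, "ry": 0, "rz": 0, "gripper": -1},
    {"x": -110, "y": -210, "z": 20, "rx": 0, "ry": 0, "rz": 0, "gripper": -1}
  ],
  "newtons": 30
}}

```text
clock: 10.15
eef_pos: [406.5, -94.9, 256.4]
tcp_rot: [-3.141, 0.0, -0.013]
contact_force: [0.1, -0.4, 0.8]
opening: -0.002
grasp_force: 0.0
```

```bash
python3 - <<'E'
from h import *
s=r.sense();print(s["eef_pos"],s["contact_force"],s["clock"])
for c in("top","scene"):
    im=r.grab_frame(c); measure(c,im)
    if c=="top": cv2.imwrite("pics/top4c.png",cv2.resize(im[140:265,215:340],None,fx=4,fy=4,interpolation=cv2.INTER_CUBIC))
E
```

```text
[406.4505882  -94.85236252 256.38925855] [ 0.13330729 -0.36318888  0.84774378] 10.15
top blue [285.5  205.17] [272, 205, 25, 2, 30] [557.2 -17.5]
top blue [239.15 224.23] [235, 224, 10, 2, 13] [486.4 148.8]
top green [249.56 188.95] [244, 183, 10, 10, 41] [613.8 112.8]
top cap [285.5 160. ] [285, 159, 2, 3, 6] [713.7 -15. ]
top cap [248. 186.] [247, 185, 3, 3, 9] [619.7 116.1]
top cap [265.3  256.94] [246, 254, 42, 6, 204] [371.8  51.9]
scene red [271.82 259.36] [270, 258, 4, 4, 11] [617.   42.1]
scene red [297.81 295.86] [296, 293, 5, 7, 21] [618.7 172.9]
scene blue [279.88 229.48] [269, 215, 22, 32, 190] [563.4  -7. ]
scene blue [329.61 252.41] [318, 237, 24, 33, 225] [492.5 123.9]
scene green [285.87 270.53] [278, 258, 17, 25, 333] [623.  120.5]
scene cap [359.15 223.2 ] [333, 205, 47, 41, 965] [400.1 115.6]
scene cap [243.15 218.92] [241, 217, 6, 5, 13] [650.8 -47.4]
scene cap [247.28 224.45] [242, 221, 11, 7, 29] [650.6 -25.5]
scene cap [226.75 235.97] [223, 232, 8, 9, 63] [713.3 -18. ]
scene cap [286.41 257.33] [284, 253, 6, 9, 46] [619.2 114.8]
scene cap [309.36 314.18] [306, 313, 8, 4, 11] [657.9 276. ]
scene cap [186.04 329.81] [185, 324, 4, 11, 27] [910.6 172.6]
```

View pics/top4c.png

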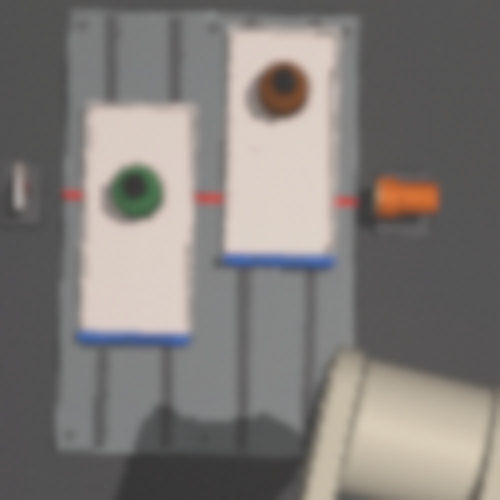

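The green bottle (crop 135,192) stands on the red line (row ~196), and the amber tray and bottle are unmoved. The arm is clear, so I hand in.

```bash
python3 -c "
from rig import r
print(r.sign_off())"
```

```text
the job is handed in; nothing more can be done
None
```

I drew the green bottle's (left) tray out with a hooked fingertip until the bottle stood about 1 mm from the beam line by camera. I then let go, moved the arm clear and handed the job in; no verdict came back.

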